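Load a vial cassette under the reader's spring shutter

TASK

Load the vial cassette into the bench reader: press the blue paddle down with one fingertip to swing the spring shutter up, keep it pressed, and with the other fingertip push the cassette along its lane by the orange plate until it is fully home. Only then let the shutter close behind the vials. Only press and push: do not lift or tip the cassette, and leave the things round the reader where they are.

Things in the scene. Friction and masses are not known exactly. Their poses are not given: they have to be found in the camera images.
- reader: white bench reader, fixed; housing 110 mm deep, y -52..62, 62 mm high. Origin on the bench under the middle of its mouth, in the front face. x points into the reader (loading direction), y left, z up. In front lies the loading lane: a bed 4 mm thick from x -176 to the mouth, with two guide rails 14 mm high whose inner faces are at y -21.5 and 21.5. All coordinates 'reader x, y' are in mm in this frame.
- lane_stop (a point): foot of the stop inside the housing where the lane ends, at reader x 64: the cassette's nose touches it when fully home.
- pivot_front (a point): front end of the steel pivot rod, 10 mm thick, that runs along reader x from -170 to -2 at reader y 36, 38 mm above the bench. A post 45 mm high stands right before its front end (x -176..-171). Shutter and paddle are one piece turning on this rod.
- shutter_edge (a point): middle of the shutter's lower edge. The blue shutter, 4 mm thick, hangs just before the mouth (reader x -6..-2). Closed, this edge is 18 mm above the bench: the vial block (top at 28) cannot pass, the cassette's low tail (12) can. Its free end swings up about the pivot rod; fully raised, its top is about 90 mm above the bench.
- cover (a joint): swing of shutter and paddle about the pivot rod, rad: 0 closed, 1.1 fully open (hard stop). A spring closes it: 2 N on the middle of the paddle starts it, 3 to 4 N holds it at 0.6, 5 N at the stop. The vials pass freely from 0.42 on; 0.5 to 0.9 is a good opening. It closes by itself when the paddle is let go.
- paddle_mid (a point): middle of the top of the blue ribbed paddle, left of the lane: 160 mm long (reader x -170..-10), 36 mm wide (y 41 to 74; this point at x -90, y 62). At rest it slopes up to the left by 0.38 rad, this point 50 mm above the bench; at 0.6 rad it is 34 mm up and slopes down to the left, so the fingertip's edge nearer the rod bears; at the stop 22 mm. A finger can slide along its whole length; free below.
- cassette: vial cassette, about 0.12 kg, loose in the lane, slides with under 2 N. Grey base 100x40x8 mm; origin at the centre of its underside, x towards the reader. White vial block with red and yellow caps in front (x -8..44, y -15..15, top 24 above the origin). Starts with its nose 10 to 38 mm before the mouth; fully home, its origin is at reader x 14.
- push_plate (a point): middle of the rear face of the orange push plate at the cassette's rear end (34 mm wide, 6 mm thick, top 48 mm above the bench; this point 34 mm above the bench). Push here towards reader +x. Fully home, it stays outside, at reader x -36. It lies 62 mm sideways from the middle of the paddle.
- ball_pen: red ball pen, 145 mm long, lying on the bench; bystander; origin at the centre of its underside
- lab_timer: white lab timer, 64x64x18 mm, lying on the bench; bystander; origin at the centre of its underside
- dropper: small white bottle with red cap, 33 mm diameter, 72 mm tall; bystander; origin at the centre of its underside
- reagent: white reagent bottle with blue cap, 48 mm diameter, 98 mm tall; bystander; origin at the centre of its underside
- marker_black: black marker, 133 mm long, lying; bystander; origin at the centre of its underside
- marker_red: red marker, 133 mm long, lying; bystander; origin at the centre of its underside

How it is judged (in metres and radians):
On the way, in this order (a step that is already met when the one before it is completed fails the run):
1. the shutter is swung open while the vials are still outside (value of joint cover above 0.42 rad and x of cassette in the frame of reader below -0.048 m), for 0.1 s.
2. the cassette is fully home with the shutter still held open (x of cassette in the frame of reader above 0.008 m and value of joint cover above 0.36 rad), for 0.2 s.
At the end, for the whole second after the job is handed in: The cassette is home (within 6 mm of the stop), flat in its lane and at rest, and the shutter is closed (under 0.05 rad) (x of cassette in the frame of reader above 0.008 m and value of joint cover below 0.05 rad and height (world z) of cassette below 0.008 m and linear speed of cassette below 0.01 m/s); the robot touches nothing.
It fails at once if the shutter comes down on the vials on their way in (x of cassette in the frame of reader between -0.044 and 0 m and value of joint cover below 0.33 rad).
It fails at once if the cassette is lifted or tipped (height (world z) of cassette above 0.014 m or angle between cassette's own z axis and vertical above 0.15 rad).
It fails at once if a bystander is moved by more than 20 mm (distance of any of ball_pen, lab_timer, dropper, reagent, marker_black, marker_red from where it was at the start of the episode above 0.02 m).
It also fails if it takes over 32 s, if anything falls off the work surface, if the arm or the gripper's body presses on something with over 40 N, if the wrist force passes 120 N, or if a joint passes its speed limit or range.

ROBOT

A 6-joint arm with a two-finger parallel gripper is mounted at the origin on a cart in front of the work surface, level with it; the furniture and walls round the work are solid. World frame = base frame: x ahead of the robot, y to its left, z up, the work surface at z = 0. Lengths are in mm, angles in rad, forces in N, time in s.
With the tool pointing down it reaches from about 275 to 750 mm from the base axis. Payload 10.2 kg.
Tool frame: the origin (TCP) lies midway between the tips of the shut fingers; the grasp point (between the pads) lies 19 mm behind it (ctrl.tcp_to_grasp is the z of the grasp point in the tool frame, in mm); z points along the fingers, y is the direction in which the jaws open and shut (so a half turn about z gives the same grasp; the last joint's range is limited). The gripper opens to 85 mm and grips with 20 to 120 N. Pads are 22 mm wide; open, the fingers measure 114 mm over their backs; the gripper's body (76 mm by 85 mm) begins 54 mm behind the grasp point. The pads swing forward as they close: fully open they stand 13 mm farther back than shut.
Start: joints at [-1.392, 0.313, 1.498, -0, 1.331, -0.223], TCP at [205.303, -483.2, 231.294] pointing down, gripper open.
Joint ranges: [-2.94, 2.94], [-0.97, 2.17], [0.19, 2.56], [-1.23, 4.37], [0.02, 3.11], [-2.88, 2.88]. Speed limits (rad/s): [2.39, 2.39, 3.01, 3.14, 3.14, 3.14].

INTERFACE

Orientations are given as a unit quaternion [w, x, y, z].
In Python, from rig import sensors, capture, order, ctrl gives the robot as it stands. The module is installed in compiled form; this text tells all that it offers.
- The arm moves only by the tool play_rows, never from a script. Its argument "deltas" is a list of rows, each a list of 7 numbers: the shift along the world's x, y, z in units of 40 mm (1.0 is 40 mm), then the turn, a rotation vector about the world's x, y, z in units of 6 degrees (1.0 is 6 degrees), then the opening, from -1 (shut) to 1 (fully open). A call has 1 to 8 rows; each row shifts and turns the commanded pose from where the row before left it; what a row does not reach is not made up. A row lasts 1/12 s, in which the tool goes at most 41.7 mm and 7.16 degrees, less where a joint would pass 70% of its speed; a pose out of reach is approached as far as the arm can. A call is refused whole if a number of a shift passes 1 or a number of a turn 1, either way. A call with a gripper value outside its range is refused whole. The fingers move at their own pace and stop on an object; "squeeze" is the grip in N (left out, the last holds). Time passes only in rows, so rows that do not move let the fingers close. It gives the time, the measured TCP pose, the force and the opening at its end, in the units of the state.
- sensors.sense(): the state, without advancing time (a new reading comes with each control period).
- capture(name): name is "scene" or "side" or "wrist"; returns a dict with "pixels" (384x512x3 uint8, red, green, blue), "z_map" (384x512 float32, mm along the optical axis (not along the pixel's ray), 0 where there is no reading), "fx", "fy", "cx", "cy" (pixels), "eye" and "rotation" of the camera in the world; the wrist camera has in their place "tool_from_camera" (4x4, takes a point from camera to tool coordinates, whose origin is the TCP and whose axes are the flange's). Camera axes: x right, y down, z forward; pixel columns grow to the right and rows downward; lengths in mm; the calibration is good to about 2 mm. The wrist camera is an equidistant fisheye: a pixel r from the principal point sees the ray r / f radians off the axis. A picture is of the moment at which its call begins: read the wrist's pose just before it.
- order.finish_job(): hands the job in, once; it reports no verdict.
The state is a dict: "time_s": time; "joints": joint angles; "dq": joint speeds; "tau": joint torques, N m; "eef_pos": TCP position; "ee_rot": TCP orientation; "force": force on the tool from outside, world axes, zero at the start; "wrist_torque": the same for the moment, N m; "grip_width": opening from 0.0 (shut) to 1.0 (fully open).
Only numpy, scipy, OpenCV 4.12 (cv2) and the standard library are available. Lean on these libraries where they do the work, as an engineer would, in place of code of your own. Each camera call takes 0.05 s, during which the arm holds its last target. There are 200 camera calls.

## Working session

There is one attempt and no reset: what is moved stays moved. The work goes in short steps, Python scripts to look and compute and a tool call to move; the robot and the scene stay as the last step left them, time stands still between calls to the robot, and variables do not carry over. Pictures are saved under pics/ and viewed, about 8 in all and at most 12, crops included, and the job is handed in when it is done.

Besides the shell and the picture viewer there is one more tool, called as name([rows], argument=value, ...), one row to a line, values as JSON. play_rows: Moves the arm, as the interface text tells. Its arguments: {"type":"object","properties":{"deltas":{"type":"array","items":{"type":"array","items":{"type":"number"}}},"squeeze":{"type":"number"}},"required":["deltas"]}

```bash
mkdir -p pics; cat > h.py <<'E'
import numpy as np, cv2
from rig import sensors, capture, order, ctrl
def pts(c):
    v,u=np.mgrid[0:384,0:512]; z=c["z_map"]
    P=np.stack([(u-c["cx"])/c["fx"]*z,(v-c["cy"])/c["fy"]*z,z],-1)
    return P@np.array(c["rotation"]).T+np.array(c["eye"])
def save(n,im): cv2.imwrite("pics/"+n+".png",cv2.cvtColor(im,cv2.COLOR_RGB2BGR))
E
python3 - <<'E'
from h import *
print(sensors.sense())
for n in("scene","side"):
    c=capture(n); save(n+"0",c["pixels"]); np.savez(n+"0.npz",**{k:np.array(v) for k,v in c.items()})
    print(n,c["eye"],np.array(c["rotation"]).round(3).tolist(),c["fx"],c["cx"],c["cy"])
    P=pts(c);h=cv2.cvtColor(c["pixels"],cv2.COLOR_RGB2HSV).astype(int); ok=(c["z_map"]>0)
    for nm,lo,hi in(("blue",100,125),("orange",8,18)):
        m=ok&(h[...,0]>=lo)&(h[...,0]<=hi)&(h[...,1]>110)&(h[...,2]>60)
        k,l,s,_=cv2.connectedComponentsWithStats(m.astype(np.uint8))
        for i in range(1,k):
            if s[i,4]>40: q=P[l==i]; print(nm,s[i].tolist(),np.percentile(q,[2,50,98],axis=0).round(0).tolist())
E
```

```text
{'time_s': 0.0, 'joints': array([-1.39237976e+00,  3.13456827e-01,  1.49841814e+00, -3.29558345e-05,
        1.33097321e+00, -2.23400344e-01]), 'dq': array([-0.00222121,  0.00012255,  0.00063375,  0.00047044,  0.00083114,
       -0.00039002]), 'tau': array([-1.53231133e-03, -4.12270975e+01, -2.59744924e+01, -2.80651411e-04,
        4.14764945e-03, -3.01391663e-05]), 'eef_pos': array([ 205.2592502 , -482.94586796,  230.73870345]), 'ee_rot': array([-6.27965141e-04,  9.79884715e-01,  1.99563400e-01, -1.88140300e-06]), 'force': array([-0.04259202, -0.38851386,  0.45433395]), 'wrist_torque': array([-0.02106183,  0.06253912,  0.03642666]), 'grip_width': 1.002713333835667}
scene [-274.78592086  395.35834952  471.39072187] [0.294, -0.441, 0.712, -0.46] 411.4733691094419 255.59862274194361 194.53770837234418Traceback (most recent call last):
  File "<stdin>", line 6, in <module>
  File "h.py", line 6, in pts
    return P@np.array(c["rotation"]).T+np.array(c["eye"])
           ~^~~~~~~~~~~~~~~~~~~~~~~~~~
ValueError: matmul: Input operand 1 has a mismatch in its core dimension 0, with gufunc signature (n?,k),(k,m?)->(n?,m?) (size 4 is different from 3)
```

```bash
python3 -c "
import cv2,numpy as np
a=cv2.imread('pics/scene0.png');b=cv2.imread('pics/side0.png')
cv2.imwrite('pics/both0.png',cv2.resize(np.hstack([a,b]),(800,300),interpolation=cv2.INTER_AREA))"
```

```text
[ WARN:0@0.026] global loadsave.cpp:275 findDecoder imread_('pics/side0.png'): can't open/read file: check file path/integrity
Traceback (most recent call last):
ValueError: all the input arrays must have same number of dimensions, but the array at index 0 has 3 dimension(s) and the array at index 1 has 1 dimension(s)
```

View pics/scene0.png

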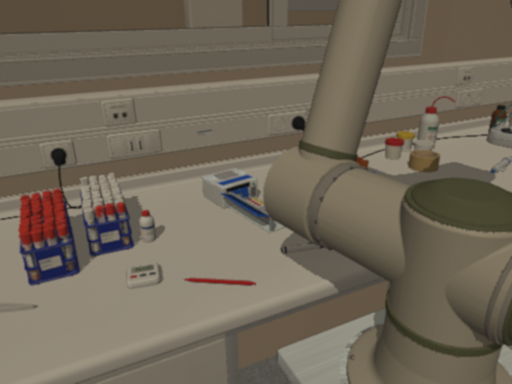

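The scene view shows the reader near pixel (235,190), its blue paddle running to about (270,222), and the arm hiding part of the lane. The dropper is at (147,225), the timer at (143,275) and the pen at (220,282). The camera rotation is a quaternion, so I'll fix the helper.

```bash
cat > h.py <<'E'
import numpy as np, cv2
from scipy.spatial.transform import Rotation as R
from rig import sensors, capture, order, ctrl
def rot(q): return R.from_quat(q,scalar_first=True).as_matrix()
def pts(c):
    v,u=np.mgrid[0:384,0:512]; z=c["z_map"]
    P=np.stack([(u-c["cx"])/c["fx"]*z,(v-c["cy"])/c["fy"]*z,z],-1)
    return P@rot(c["rotation"]).T+np.array(c["eye"])
def save(n,im): cv2.imwrite("pics/"+n+".png",cv2.cvtColor(im,cv2.COLOR_RGB2BGR))
def blobs(c,cols=(("blue",100,125),("orange",8,18)),mn=15):
    P=pts(c);h=cv2.cvtColor(c["pixels"],cv2.COLOR_RGB2HSV).astype(int); ok=(c["z_map"]>0)
    for nm,lo,hi in cols:
        m=ok&(h[...,0]>=lo)&(h[...,0]<=hi)&(h[...,1]>120)&(h[...,2]>60)
        k,l,s,_=cv2.connectedComponentsWithStats(m.astype(np.uint8))
        for i in range(1,k):
            if s[i,4]>mn: q=P[l==i]; print(nm,s[i].tolist(),np.percentile(q,[2,50,98],axis=0).round(0).tolist())
E
python3 - <<'E'
from h import *
for n in("scene","side"):
    c=capture(n); save(n+"1",c["pixels"]); print(n,c["eye"],c["rotation"],c["fx"]); blobs(c)
E
```

```text
scene [-274.78592086  395.35834952  471.39072187] [ 0.29394785 -0.44085496  0.71243742 -0.46008096] 411.4733691094419
blue [220, 176, 30, 9, 72] [[666.0, -43.0, 60.0], [678.0, 2.0, 62.0], [690.0, 41.0, 63.0]]
blue [232, 186, 16, 11, 96] [[643.0, -26.0, 21.0], [650.0, -11.0, 39.0], [657.0, 18.0, 46.0]]
blue [223, 194, 45, 23, 138] [[477.0, 8.0, 44.0], [529.0, 37.0, 52.0], [613.0, 54.0, 54.0]]
blue [95, 217, 36, 20, 224] [[554.0, 302.0, 34.0], [557.0, 339.0, 60.0], [565.0, 365.0, 73.0]]
blue [91, 236, 42, 18, 235] [[553.0, 302.0, 3.0], [557.0, 344.0, 13.0], [567.0, 373.0, 36.0]]
blue [26, 241, 53, 41, 655] [[500.0, 418.0, 3.0], [503.0, 458.0, 35.0], [517.0, 492.0, 73.0]]
blue [29, 279, 7, 5, 18] [[503.0, 495.0, 2.0], [506.0, 501.0, 4.0], [518.0, 504.0, 10.0]]
orange [494, 110, 8, 6, 28] [[787.0, -1232.0, 78.0], [797.0, -1218.0, 89.0], [810.0, -1207.0, 97.0]]
orange [500, 112, 6, 7, 20] [[773.0, -1242.0, 67.0], [777.0, -1228.0, 77.0], [780.0, -1218.0, 89.0]]
orange [356, 157, 12, 10, 72] [[543.0, -336.0, 86.0], [550.0, -327.0, 99.0], [574.0, -306.0, 102.0]]
side [-163.78816332 -915.8481
[... 361 characters left out ...]
.0]]
blue [255, 188, 6, 5, 17] [[171.0, -467.0, 48.0], [533.0, 27.0, 52.0], [538.0, 36.0, 369.0]]
blue [355, 217, 59, 27, 124] [[547.0, -353.0, 69.0], [647.0, -349.0, 72.0], [744.0, -332.0, 74.0]]
blue [333, 229, 21, 18, 124] [[539.0, -336.0, 50.0], [543.0, -304.0, 63.0], [548.0, -276.0, 74.0]]
blue [330, 235, 80, 32, 438] [[541.0, -353.0, 0.0], [601.0, -344.0, 5.0], [749.0, -279.0, 37.0]]
orange [367, 0, 76, 52, 2357] [[2275.0, 708.0, 191.0], [2292.0, 891.0, 324.0], [2309.0, 1215.0, 453.0]]
orange [340, 198, 70, 40, 1395] [[545.0, -347.0, 85.0], [626.0, -318.0, 100.0], [731.0, -268.0, 107.0]]
orange [473, 320, 26, 19, 131] [[586.0, -673.0, 2.0], [589.0, -650.0, 25.0], [600.0, -624.0, 44.0]]
```

View pics/side1.png

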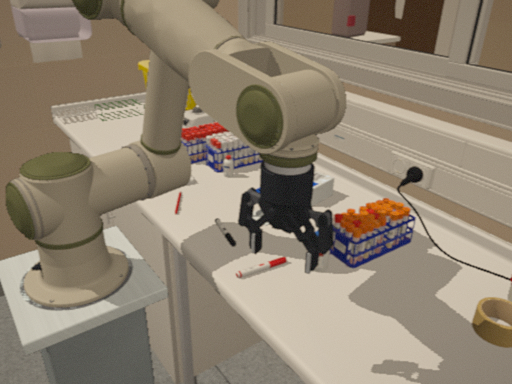

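The side view shows the gripper hanging over the reader and lane, with the markers at (225,232) and (262,267). I'll lift the arm and move it for a clear wrist view.

play_rows([
  [0,0,1,0,0,0,1],
  [0.3,0,1,0,0,0,1],
  [0.6,0.2,0.8,0,0,0,1],
  [0.7,0.7,0,0,0,0,1],
  [0.7,0.7,0,0,0,0,1],
  [0.7,0.7,0,0,0,0,1],
  [0.7,0.7,0,0,0,0,1],
  [0.7,0.7,0,0,0,0,1],
])

```text
time_s: 0.82
eef_pos: [382.2, -333.6, 343.1]
ee_rot: [-0.0, 0.98, 0.199, -0.0]
force: [-0.0, -0.9, 0.1]
grip_width: 0.996
```

play_rows([
  [0.5,0.8,0,0,0,0,1],
  [0.3,0.9,0,0,0,0,1],
  [0,0.9,0,0,0,0,1],
  [0,0.9,0,0,0,0,1],
  [0,0.9,0,0,0,0,1],
  [0,0.3,0,0,0,0,1],
  [0,0,0,0,0,0,1],
])

```text
time_s: 1.4
eef_pos: [413.3, -145.1, 343.6]
ee_rot: [0.0, 0.98, 0.201, 0.0]
force: [0.2, -0.6, -0.1]
grip_width: 1.005
```

```bash
python3 - <<'E'
from h import *
s=sensors.sense(); print(s["eef_pos"],s["ee_rot"])
c=capture("wrist"); save("wrist1",c["pixels"]); np.savez("wrist1.npz",pos=s["eef_pos"],q=s["ee_rot"],**{k:np.array(v) for k,v in c.items()})
print(c["fx"],c["cx"],c["cy"],np.array(c["tool_from_camera"]).round(3).tolist())
for n in("scene","side"):
    c=capture(n); save(n+"2",c["pixels"]); print(n); blobs(c)
E
```

```text
[ 413.26266744 -145.0501986   343.62997003] [1.86564384e-04 9.79553751e-01 2.01182236e-01 3.50143567e-04]
297.3186396354542 251.6929863582835 190.4377154351263 [[-0.001, -0.949, -0.315, 81.146], [1.0, -0.001, -0.001, -0.333], [0.0, -0.315, 0.949, -142.251], [0.0, 0.0, 0.0, 1.0]]
scene
blue [366, 172, 8, 6, 37] [[466.0, -292.0, 88.0], [472.0, -284.0, 95.0], [485.0, -278.0, 98.0]]
blue [303, 174, 26, 16, 49] [[620.0, -273.0, 1.0], [684.0, -261.0, 4.0], [754.0, -255.0, 9.0]]
blue [94, 216, 37, 21, 225] [[553.0, 301.0, 35.0], [557.0, 339.0, 60.0], [567.0, 365.0, 73.0]]
blue [90, 236, 35, 18, 215] [[554.0, 322.0, 3.0], [557.0, 347.0, 15.0], [562.0, 377.0, 36.0]]
blue [26, 240, 53, 44, 684] [[500.0, 417.0, 3.0], [503.0, 459.0, 35.0], [521.0, 501.0, 73.0]]
blue [126, 240, 7, 7, 19] [[555.0, 300.0, 2.0], [559.0, 303.0, 4.0], [569.0, 313.0, 16.0]]
orange [494, 110, 8, 6, 30] [[787.0, -1227.0, 77.0], [795.0, -1218.0, 89.0], [807.0, -1208.0, 97.0]]
orange [500, 112, 6, 7, 22] [[770.0, -1243.0, 69.0], [775.0, -1226.0, 78.0], [783.0, -1218.0, 90.0]]
orange [308, 142, 60, 27, 727] [[545.0, -340.0,
[... 887 characters left out ...]
, 45.0]]
blue [332, 217, 82, 30, 233] [[540.0, -353.0, 51.0], [562.0, -344.0, 71.0], [735.0, -274.0, 74.0]]
blue [316, 230, 10, 9, 69] [[466.0, -306.0, 87.0], [473.0, -299.0, 96.0], [484.0, -286.0, 100.0]]
blue [384, 235, 14, 7, 26] [[658.0, -353.0, 33.0], [671.0, -348.0, 36.0], [693.0, -329.0, 38.0]]
blue [331, 238, 79, 29, 390] [[540.0, -353.0, 1.0], [603.0, -344.0, 4.0], [750.0, -283.0, 37.0]]
orange [340, 198, 70, 40, 1382] [[545.0, -347.0, 85.0], [627.0, -318.0, 100.0], [730.0, -269.0, 107.0]]
orange [265, 200, 10, 15, 120] [[520.0, -55.0, 10.0], [525.0, -39.0, 29.0], [531.0, -21.0, 47.0]]
orange [499, 335, 11, 11, 36] [[594.0, -690.0, 3.0], [599.0, -685.0, 16.0], [604.0, -681.0, 28.0]]
```

View pics/wrist1.png

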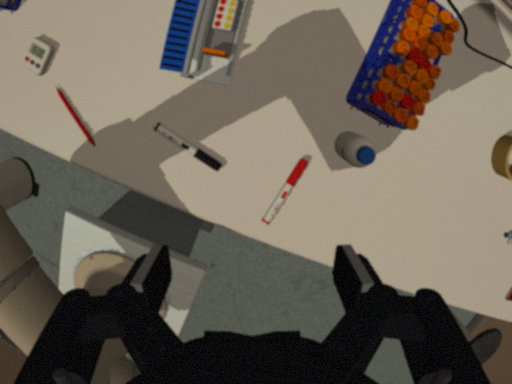

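The wrist view shows the paddle (180,35), the orange plate (216,52) and caps (225,14). The markers are at (188,146) and (287,190), the reagent bottle at (356,150), and the pen and timer at left. Now I'll fit the reader pose.

```bash
cat >> h.py <<'E'
def wpts(c,pos,q):
    v,u=np.mgrid[0:384,0:512]; a=(u-c["cx"])/c["fx"]; b=(v-c["cy"])/c["fy"]; r=np.hypot(a,b)+1e-9
    z=c["z_map"]; t=np.tan(np.minimum(r,1.4))*z
    P=np.stack([a/r*t,b/r*t,z],-1); T=np.array(c["tool_from_camera"])
    return (P@T[:3,:3].T+T[:3,3])@rot(q).T+pos
def mask(c,lo,hi,s=120,v=50):
    h=cv2.cvtColor(c["pixels"],cv2.COLOR_RGB2HSV).astype(int)
    return (c["z_map"]>0)&(h[...,0]>=lo)&(h[...,0]<=hi)&(h[...,1]>s)&(h[...,2]>v)
E
python3 - <<'E'
from h import *
c=dict(np.load("wrist1.npz")); W=wpts(c,c["pos"],c["q"])
cs=capture("side"); S=pts(cs)
for nm,cc,P in(("wrist",c,W),("side",cs,S)):
    box=lambda x0,x1,y0,y1,z0,z1:(P[...,0]>x0)&(P[...,0]<x1)&(P[...,1]>y0)&(P[...,1]<y1)&(P[...,2]>z0)&(P[...,2]<z1)
    b=P[mask(cc,100,125)&box(440,640,-20,90,25,70)]
    print(nm,"paddle",len(b),cv2.minAreaRect(b[:,:2].astype(np.float32)))
    o=P[mask(cc,5,20)&box(480,600,-80,20,5,60)]
    print("orange",len(o),np.percentile(o,[2,50,98],axis=0).round(1).tolist(),cv2.minAreaRect(o[:,:2].astype(np.float32)))
    o=o[o[:,2]>42]; print("top",len(o),o.mean(0) if len(o) else 0, cv2.minAreaRect(o[:,:2].astype(np.float32)) if len(o) else 0)
    w=P[mask(cc,100,125)&box(655,700,-70,70,57,66)]
    if len(w): print("trim",cv2.minAreaRect(w[:,:2].astype(np.float32)))
    hs=P[box(630,790,-90,90,60,66)]; print("top",len(hs)); 
    if len(hs): print(cv2.minAreaRect(hs[:,:2].astype(np.float32)))
E
```

```text
wrist paddle 1465 ((535.8414306640625, 23.840538024902344), (113.62335205078125, 31.63397216796875), 10.411927223205566)
orange 159 [[522.2, -51.4, 10.8], [527.2, -35.9, 46.4], [537.3, -15.7, 49.2]] ((552.0507202148438, -18.768653869628906), (76.18720245361328, 34.29665756225586), 31.518569946289062)
top 98 [527.3445688  -35.74863307  47.33090243] ((527.4396362304688, -34.87358093261719), (6.950624942779541, 33.26295471191406), 10.903851509094238)
top 0
side paddle 348 ((552.972412109375, 25.709583282470703), (156.89358520507812, 33.7376708984375), 11.070393562316895)
orange 121 [[520.1, -53.8, 8.9], [524.9, -38.3, 28.8], [531.7, -20.6, 46.7]] ((545.7490844726562, -21.52643585205078), (74.6439208984375, 31.262033462524414), 37.503883361816406)
top 19 [525.448206   -38.71681188  45.02026414] ((525.3389892578125, -38.469322204589844), (3.2254481315612793, 33.124752044677734), 11.637588500976562)
trim ((677.32666015625, -6.430152893066406), (20.575862884521484, 87.91828155517578), 8.891664505004883)
top 384
((705.6011962890625, -2.227630615234375), (109.96546173095703, 112.91098022460938), 9.308631896972656)
```

play_rows([
  [0.7,0.7,0,0,0,0,1],
  [0.8,0.8,0,0,0,0,1],
  [0.7,0.7,0,0,0,0,1],
  [0,0.5,0,0,0,0,0.2],
  [0,0,0,0,0,0,0.2],
  [0,0,0,0,0,0,0.2],
  [0,0,0,0,0,0,0.2],
])

```text
time_s: 2.18
eef_pos: [498.7, -43.1, 343.0]
ee_rot: [0.0, 0.98, 0.199, -0.0]
force: [0.2, -0.8, -0.0]
grip_width: 0.604
```

```bash
python3 - <<'E'
from h import *
s=sensors.sense(); c=capture("wrist"); save("wrist2",c["pixels"]); P=wpts(c,s["eef_pos"],s["ee_rot"])
print(s["grip_width"])
r=lambda p:cv2.minAreaRect(p[:,:2].astype(np.float32))
box=lambda x0,x1,y0,y1,z0,z1:(P[...,0]>x0)&(P[...,0]<x1)&(P[...,1]>y0)&(P[...,1]<y1)&(P[...,2]>z0)&(P[...,2]<z1)
b=P[mask(c,100,125)&box(440,645,-20,90,25,70)]; print("paddle",len(b),r(b),np.percentile(b[:,2],[2,98]))
o=P[mask(c,5,20)&box(480,600,-80,20,42,60)]; print("plate top",len(o),o.mean(0),r(o))
w=P[mask(c,100,125)&box(660,700,-70,70,57,66)]; print("trim",len(w),len(w) and r(w))
h=P[box(630,800,-90,90,59,66)]; print("housing",len(h),len(h) and r(h))
print("bench",np.median(P[box(350,450,0,120,-10,10)][:,2]))
E
```

```text
0.6040194152776652
paddle 2184 ((560.6890258789062, 28.55790901184082), (164.96568298339844, 42.59795379638672), 5.749408721923828) [41.77698825 54.85104868]
plate top 94 [527.88654207 -34.79980664  47.54078429] ((527.6461791992188, -35.10002136230469), (5.7802276611328125, 33.1987190246582), 10.091148376464844)
trim 1064 ((679.3594970703125, -2.471343994140625), (24.224332809448242, 95.66412353515625), 10.098584175109863)
housing 3470 ((694.8822021484375, 0.6292610168457031), (83.27620697021484, 114.07964324951172), 11.081690788269043)
bench -0.18228260861121726
```

View pics/wrist2.png

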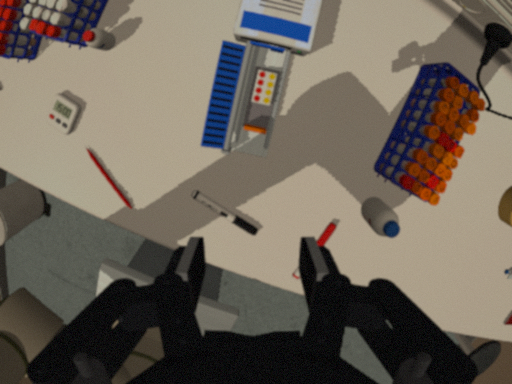

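The wrist view shows the paddle (222,95), the plate (254,128), the caps (264,87) and a clear space around the lane. The yaw is about 10.5° and the reader origin about (653.5,-12). The plate's rear face is at reader x ≈ -131. Next I'll align and descend above the start point.

play_rows([
  [0,0.3,0,0,0,-1,0.1],
  [0.04,0.56,0,0,0,-1,0.1],
  [0,0,-1,0,0,-0.08,0.1],
  [0,0,-1,0,0,0,0.1],
  [0,0,-1,0,0,0,0.1],
  [0,0,-1,0,0,0,0.1],
  [0,0,-1,0,0,0,0.1],
  [0,0,-1,0,0,0,0.1],
])

```text
time_s: 2.9
eef_pos: [500.0, -8.7, 101.8]
ee_rot: [0.0, 0.996, 0.091, 0.0]
force: [1.0, 0.2, -0.4]
grip_width: 0.549
```

play_rows([
  [0,0,-0.6,0,0,0,0.1],
  [0,0,0,0,0,0,0.1],
])

```text
time_s: 3.07
eef_pos: [497.6, -8.1, 75.0]
ee_rot: [-0.001, 0.996, 0.091, -0.004]
force: [-0.2, 0.5, -0.3]
grip_width: 0.55
```

```bash
python3 - <<'E'
from h import *
s=sensors.sense(); print(s["eef_pos"],s["ee_rot"],s["force"],s["grip_width"])
t=2*np.arctan2(s["ee_rot"][2],s["ee_rot"][1]); print("yaw x",np.degrees(t))
c=capture("wrist"); w=c["pixels"]; P=wpts(c,s["eef_pos"],s["ee_rot"])
cs=capture("side"); sc=cv2.resize(cs["pixels"][150:270,200:360],None,fx=2.4,fy=3.2)
# finger tips in the side depth, and orange plate top from wrist, in reader frame
a=np.radians(10.5);M=np.array([[np.cos(a),np.sin(a)],[-np.sin(a),np.cos(a)]]);O=np.array([653.5,-12])
for n,cc,Q,box in(("wrist",c,P,0),("side",cs,pts(cs),0)):
    q=(Q[...,:2]-O)@M.T
    m=mask(cc,5,20)&(abs(q[...,1])<30)&(q[...,0]>-160)&(q[...,0]<-50)&(Q[...,2]>42)&(Q[...,2]<55)
    print(n,"plate top",m.sum(),np.percentile(q[m],[5,50,95],axis=0).round(1).tolist() if m.any() else 0)
    d=(cc["pixels"].max(-1)<60)&(q[...,0]>-175)&(q[...,0]<-120)&(abs(q[...,1]-31)<70)&(Q[...,2]>60)&(Q[...,2]<100)
    if d.any():
        print("dark",d.sum())
        for sg in(0,1):
            e=d&((q[...,1]>31)==sg)
            if e.any(): print(sg,np.percentile(q[e],[3,97],axis=0).round(1).tolist(),np.percentile(Q[e][:,2],[3,50]).round(1))
save("mix3",np.hstack([cv2.resize(w,(410,308)),cv2.resize(sc,(384,308))]))
E
```

```text
[497.63191203  -8.07868064  75.02218874] [-0.00136844  0.99585864  0.09081505 -0.00404082] [-0.23094305  0.48604209 -0.29705984] 0.5499177254520672
yaw x 10.421091659135985
wrist plate top 608 [[-129.8, -14.4], [-126.5, 0.8], [-124.7, 15.8]]
dark 914
0 [[-160.3, -3.5], [-141.2, 9.5]] [81.8 91.7]
1 [[-160.6, 55.9], [-141.0, 68.5]] [80.4 91.8]
side plate top 16 [[-133.8, -18.6], [-131.6, -4.9], [-129.2, 9.8]]
dark 37
0 [[-159.7, -7.3], [-147.6, 0.8]] [87.2 93.2]
1 [[-163.0, 51.4], [-149.1, 58.6]] [85.  93.1]
```

View pics/mix3.png

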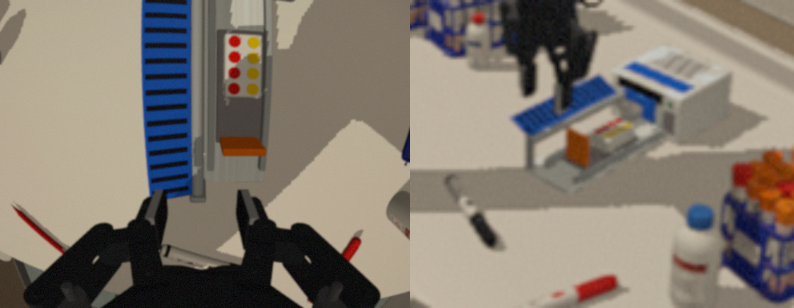

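The mix view shows the left finger over the paddle's front end, at about (150,205) in the wrist half. The right finger is behind the orange plate, at about (250,205). Tips measure z ≈ 80 with the TCP at 75, so I'll press down to TCP z ≈ 28.

play_rows([
  [0,0,-0.4,0,0,0,0.1],
  [0,0,-0.2,0,0,0,0.1],
  [0,0,-0.15,0,0,0,0.1],
  [0,0,-0.15,0,0,0,0.1],
  [0,0,-0.15,0,0,0,0.1],
  [0,0,-0.1,0,0,0,0.1],
  [0,0,0,0,0,0,0.1],
  [0,0,0,0,0,0,0.1],
])

```text
time_s: 3.83
eef_pos: [500.8, -7.3, 33.6]
ee_rot: [0.0, 0.996, 0.092, 0.001]
force: [1.0, 1.6, 3.6]
grip_width: 0.55
```

```bash
cat > look.py <<'E'
from h import *
import sys
s=sensors.sense(); print(s["eef_pos"].round(1),s["force"].round(1),s["time_s"])
c=capture("wrist"); P=wpts(c,s["eef_pos"],s["ee_rot"])
cs=capture("side"); sc=cv2.resize(cs["pixels"][150:270,200:360],None,fx=2.4,fy=3.2)
a=np.radians(10.5);M=np.array([[np.cos(a),np.sin(a)],[-np.sin(a),np.cos(a)]]);O=np.array([653.5,-12])
print("tcp reader",((s["eef_pos"][:2]-O)@M.T).round(1))
q=(P[...,:2]-O)@M.T
m=mask(c,5,20)&(abs(q[...,1])<30)&(q[...,0]>-160)&(q[...,0]<-20)&(P[...,2]>42)&(P[...,2]<58)
print("plate top",m.sum(),np.percentile(q[m],[5,50,95],axis=0).round(1).tolist() if m.any() else 0)
for n,cc,Q in(("wrist",c,P),("side",cs,pts(cs))):
    q=(Q[...,:2]-O)@M.T
    b=mask(cc,100,125)&(q[...,0]>-120)&(q[...,0]<-12)&(q[...,1]>38)&(q[...,1]<85)&(Q[...,2]<75)&(Q[...,2]>5)
    if b.sum()>30:
        f=np.polyfit(q[b][:,1],Q[b][:,2],1); print(n,"paddle slope",f[0].round(3),"-> cover",(0.38-np.arctan(f[0])).round(2))
    b=mask(cc,100,125)&(q[...,0]>-14)&(q[...,0]<3)&(q[...,1]>-35)&(q[...,1]<36)
    if b.any(): print(n,"shutter z",np.percentile(Q[b][:,2],[2,98]).round(0),"y",np.percentile(q[b][:,1],[2,98]).round(0))
save(sys.argv[1],np.hstack([cv2.resize(c["pixels"],(410,308)),cv2.resize(sc,(384,308))]))
E
python3 look.py mix4
```

```text
[500.8  -7.3  33.6] [1.  1.6 3.6] 3.8333
tcp reader [-149.3   32.4]
plate top 986 [[-129.9, -14.1], [-126.4, 0.8], [-124.6, 16.0]]
wrist paddle slope -0.176 -> cover 0.55
side shutter z [41. 66.] y [-19.  33.]
```

View pics/mix4.png

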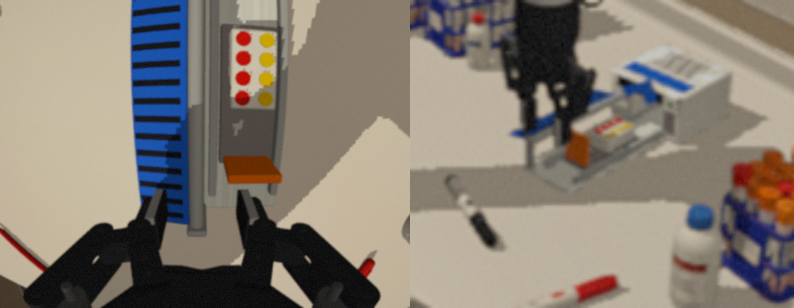

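The cover reads 0.55 and the shutter is raised, with the cassette still at reader x ≈ -80. I'll press 2 mm deeper, then push along the lane.

play_rows([
  [0,0,-0.06,0,0,0,0.1],
  [0.1,0.018,0,0,0,0,0.1],
  [0.1,0.018,0,0,0,0,0.1],
  [0.1,0.018,0,0,0,0,0.1],
  [0.1,0.018,0,0,0,0,0.1],
  [0.1,0.018,0,0,0,0,0.1],
  [0.1,0.018,0,0,0,0,0.1],
  [0,0,0,0,0,0,0.1],
])

```text
time_s: 4.6
eef_pos: [525.1, -2.8, 30.8]
ee_rot: [0.0, 0.996, 0.092, 0.0]
force: [-0.7, 2.3, 4.7]
grip_width: 0.547
```

```bash
python3 look.py mix5
```

```text
[525.1  -2.8  30.8] [-0.7  2.3  4.7] 4.6
tcp reader [-124.5   32.4]
plate top 1020 [[-112.6, -14.6], [-108.7, 1.4], [-107.0, 15.6]]
wrist paddle slope -0.311 -> cover 0.68
wrist shutter z [42. 62.] y [-15.  35.]
side shutter z [42. 73.] y [-15.  31.]
```

play_rows([
  [0.12,0.022,0,0,0,0,0.1],
  [0.12,0.022,0,0,0,0,0.1],
  [0.12,0.022,0,0,0,0,0.1],
  [0.12,0.022,0,0,0,0,0.1],
  [0.12,0.022,0,0,0,0,0.1],
  [0.12,0.022,0,0,0,0,0.1],
  [0.12,0.022,0,0,0,0,0.1],
  [0,0,0,0,0,0,0.1],
])

```text
time_s: 5.37
eef_pos: [559.1, 3.3, 30.9]
ee_rot: [0.0, 0.996, 0.092, 0.001]
force: [-0.4, 2.1, 3.2]
grip_width: 0.547
```

```bash
python3 look.py mix6
```

```text
[559.1   3.3  30.9] [-0.4  2.1  3.2] 5.3667
tcp reader [-90.1  32.2]
plate top 1020 [[-78.1, -14.7], [-74.3, 0.8], [-72.4, 15.3]]
wrist paddle slope -0.31 -> cover 0.68
wrist shutter z [47. 76.] y [-13.  35.]
side shutter z [42. 73.] y [-13.  33.]
```

View pics/mix6.png

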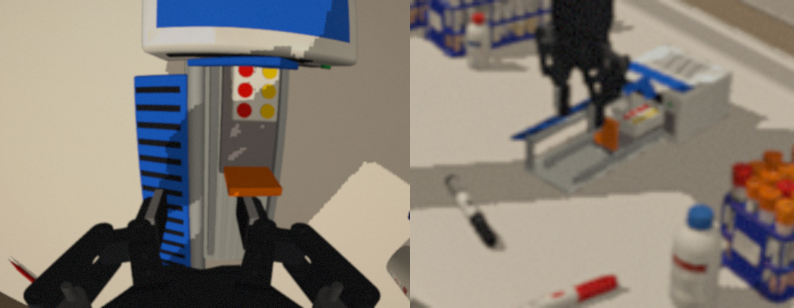

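The vials (255,90) are passing under the raised shutter, with the plate at (252,180). About 42 mm remain.

play_rows([
  [0.12,0.022,0,0,0,0,0.1],
  [0.12,0.022,0,0,0,0,0.1],
  [0.12,0.022,0,0,0,0,0.1],
  [0.12,0.022,0,0,0,0,0.1],
  [0.12,0.022,0,0,0,0,0.1],
  [0.12,0.022,0,0,0,0,0.1],
  [0.12,0.022,0,0,0,0,0.1],
  [0,0,0,0,0,0,0.1],
])

```text
time_s: 6.13
eef_pos: [592.3, 9.4, 30.8]
ee_rot: [0.0, 0.996, 0.092, 0.0]
force: [-0.5, 1.3, 3.6]
grip_width: 0.554
```

```bash
python3 look.py mix7
```

```text
[592.3   9.4  30.8] [-0.5  1.3  3.6] 6.1333
tcp reader [-56.2  32.2]
plate top 1022 [[-44.4, -14.8], [-40.5, 1.2], [-38.6, 15.4]]
wrist paddle slope -0.309 -> cover 0.68
wrist shutter z [50. 76.] y [-12.  33.]
side paddle slope -0.425 -> cover 0.78
side shutter z [49. 74.] y [-17.   8.]
```

Eight to nine millimetres are left, so I'll push in small steps until the stop shows in the force.

play_rows([
  [0.06,0.011,0,0,0,0,0.1],
  [0.06,0.011,0,0,0,0,0.1],
  [0.05,0.009,0,0,0,0,0.1],
  [0,0,0,0,0,0,0.1],
  [0,0,0,0,0,0,0.1],
])

```text
time_s: 6.65
eef_pos: [598.5, 10.6, 30.7]
ee_rot: [0.0, 0.996, 0.092, 0.0]
force: [-2.5, 1.3, 3.5]
grip_width: 0.546
```

play_rows([
  [0.04,0.007,0,0,0,0,0.1],
  [0,0,0,0,0,0,0.1],
])

```text
time_s: 6.82
eef_pos: [600.0, 10.9, 30.8]
ee_rot: [-0.0, 0.996, 0.092, -0.0]
force: [-3.3, 1.1, 3.8]
grip_width: 0.549
```

play_rows([
  [0.05,0.009,0,0,0,0,0.1],
  [0,0,0,0,0,0,0.1],
  [0,0,0,0,0,0,0.1],
])

```text
time_s: 7.07
eef_pos: [602.1, 11.2, 30.8]
ee_rot: [-0.0, 0.996, 0.092, 0.0]
force: [-2.9, 0.9, 4.7]
grip_width: 0.548
```

```bash
python3 look.py mix8
```

```text
[602.1  11.2  30.8] [-2.9  0.9  4.7] 7.0667
tcp reader [-46.3  32.2]
plate top 1017 [[-34.4, -14.7], [-30.7, 1.3], [-28.8, 15.3]]
wrist paddle slope -0.305 -> cover 0.68
wrist shutter z [51. 76.] y [-12.  33.]
side paddle slope -0.382 -> cover 0.75
side shutter z [47. 74.] y [-18.   8.]
```

play_rows([
  [0.05,0.009,0,0,0,0,0.1],
  [0,0,0,0,0,0,0.1],
  [0,0,0,0,0,0,0.1],
])

```text
time_s: 7.42
eef_pos: [603.8, 11.5, 30.8]
ee_rot: [-0.0, 0.996, 0.092, -0.0]
force: [-5.5, 0.7, 5.1]
grip_width: 0.549
```

play_rows([
  [0.05,0.009,0,0,0,0,0.1],
  [0,0,0,0,0,0,0.1],
  [0,0,0,0,0,0,0.1],
])

```text
time_s: 7.67
eef_pos: [603.9, 11.6, 30.7]
ee_rot: [-0.0, 0.996, 0.092, -0.003]
force: [-16.3, -1.4, 12.6]
grip_width: 0.548
```

```bash
python3 look.py mix9
```

```text
[603.9  11.6  30.7] [-16.3  -1.4  12.6] 7.6667
tcp reader [-44.4  32.2]
plate top 1009 [[-32.7, -14.6], [-29.0, 1.1], [-27.3, 15.3]]
wrist paddle slope -0.301 -> cover 0.67
wrist shutter z [52. 76.] y [-13.  32.]
side paddle slope -0.378 -> cover 0.74
side shutter z [48. 67.] y [-16.   7.]
```

The arm stopped advancing and the force jumped to 16 N, so the cassette is at the stop. I'll back off 12 mm with the paddle still held, then lift.

play_rows([
  [-0.05,-0.009,0,0,0,0,0.1],
  [-0.1,-0.018,0,0,0,0,0.1],
  [-0.15,-0.028,0,0,0,0,0.1],
  [-0.1,-0.018,0,0,0,0,0.1],
  [0,0,0.2,0,0,0,0.1],
  [0,0,0.25,0,0,0,0.1],
  [0,0,0.4,0,0,0,0.1],
  [0,0,0.5,0,0,0,0.1],
])

```text
time_s: 8.43
eef_pos: [589.1, 8.9, 85.0]
ee_rot: [-0.0, 0.996, 0.092, -0.001]
force: [-0.2, 0.5, -0.9]
grip_width: 0.555
```

play_rows([
  [0,0,1,0,0,0,0.1],
  [0,0,1,0,0,0,0.1],
  [-0.5,0,1,0,0,0,0.1],
  [-0.5,0,0,0,0,0,0.1],
  [0,0,0,0,0,0,0.1],
  [0,0,0,0,0,0,0.1],
])

```text
time_s: 8.93
eef_pos: [550.8, 8.9, 202.9]
ee_rot: [0.0, 0.996, 0.092, 0.0]
force: [0.9, 0.4, -0.1]
grip_width: 0.549
```

```bash
python3 look.py mix10
```

```text
[550.8   8.9 202.9] [ 0.9  0.4 -0.1] 8.9333
tcp reader [-97.2  39.3]
plate top 184 [[-33.2, -15.4], [-30.7, -0.4], [-28.3, 15.4]]
wrist paddle slope 0.405 -> cover -0.0
wrist shutter z [10. 47.] y [-15.  33.]
side paddle slope 0.346 -> cover 0.05
side shutter z [19. 46.] y [-16.  30.]
```

View pics/mix10.png

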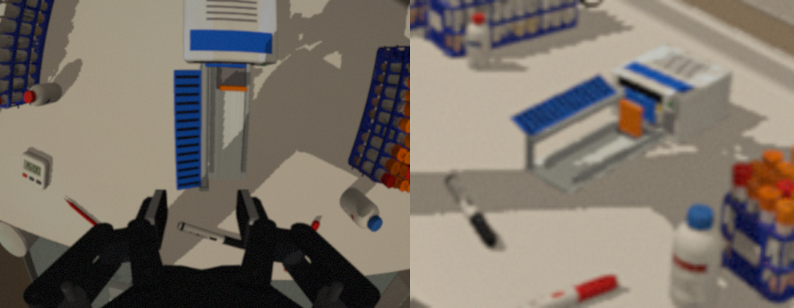

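The shutter is closed, with the plate just outside the mouth at (233,88) on the left and (630,115) on the right. The cassette stayed at the stop, the bystanders are undisturbed and the gripper is clear. I'm handing it in.

```bash
python3 -c "
from rig import order
print(order.finish_job())"
```

```text
the job is handed in; nothing more can be done
None
```

I loaded the cassette and handed the job in at about 9 s on the robot clock; no verdict was reported.

- **Opening:** one fingertip pressed the paddle, and the shutter read 0.55 rad while the cassette was still at about reader x -80. I then pressed slightly deeper and held it at about 0.68 rad throughout the push.
- **Pushing:** the other fingertip pushed the orange plate until the arm stopped advancing and the force rose to about 16 N, which I took as the stop. I backed off before lifting off the paddle.

**Last checks:**
- **Shutter:** it looked closed. The wrist camera read 0.00 rad and the side camera 0.05, which is right at the limit but the coarser reading.
- **Cassette:** after release the plate's rear face was at reader x of about -33. The nominal home is -36, so my reader frame is probably off by about 3 mm. The plate did not spring back visibly.
- **Surroundings:** the gripper was well clear, force was about zero, and the bystanders in view looked undisturbed. I did not measure their positions again.

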